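# Put the paint mixer in its front right gear and start it

### The arm

A 7-joint arm with a two-finger parallel gripper is mounted at the origin on the work surface. World frame = base frame: x ahead of the robot, y to its left, z up, the work surface at z = 0. Lengths are in m, angles in rad, forces in N, time in s.
With the tool pointing down it reaches from about 0.425 to 0.95 m from the base axis. Payload 4.7 kg.
Tool frame: the origin (TCP) lies between the finger pads; the fingertips stand 11 mm ahead of it and the grasp point (between the pads) lies 8 mm behind it; z points along the fingers, y is the line along which they close (so a half turn about z gives the same grasp; the last joint's range is limited). The gripper opens to 87 mm and grips with 3 to 60 N. Pads are 19 mm wide; open, the fingers measure 117 mm over their backs; the gripper's body (75 mm by 190 mm) begins 51 mm behind the grasp point.
Start: joints at [1.31, 0.469, -0.049, 1.532, 0.024, 1.141, -0.082], TCP at [0.155, -0.657, 0.234] pointing down, gripper open.
Joint ranges: [-2.59, 2.59], [-0.33, 1.99], [-1.39, 1.29], [0.1, 2.45], [-1.04, 4.18], [0.21, 1.99], [-2.66, 2.66]. Speed limits (rad/s): [2.57, 2.57, 3.14, 3.14, 3.14, 3.14, 3.14].

### API

Orientations are given as [roll, pitch, yaw] about the fixed x, y, z axes, in that order (R = Rz(yaw) Ry(pitch) Rx(roll)).
In Python, from rig import ctrl gives the robot as it stands.
- The arm moves only by the tool step_arm, never from a script. Its arguments are lists of equal length, an entry for each row: "xyz": the shift along the tool's x, y, z in cm, a list of three; "turn": the turn, a rotation vector about the tool's x, y, z in rad, a list of three. A call has 1 to 10 rows; each row shifts and turns the commanded pose from where the row before left it, along the tool's axes as they then stand; what a row does not reach is not made up. A row lasts 1/12 s, in which the tool goes at most 41.7 mm and 7.16 degrees, less where a joint would pass 70% of its speed; a pose out of reach is approached as far as the arm can. A call is refused whole if a number of a shift passes 4.17 or a number of a turn 0.125, either way. A call with a gripper value outside its range is refused whole. "hand" is the opening, from 0 (shut) to 1 (fully open), set as the call begins (left out, the last holds). The fingers move at their own pace and stop on an object; the grip force is fixed at half the most. Time passes only in rows, so rows that do not move let the fingers close. It gives the time, the measured TCP pose, the force, the opening and the grip force at its end, in the units of the state.
- ctrl.get_state(): the state, without advancing time (a new reading comes with each control period).
- ctrl.capture(name): name is "side" or "top"; returns the picture (420x560x3 uint8, red, green, blue); there is no depth.
- ctrl.camera_info(name): a dict with "fx", "fy", "cx", "cy" (pixels), "pose" (4x4, takes a point from camera to world coordinates). Camera axes: x right, y up, looking along -z (the intrinsics and any distortion apply to the point x, -y, -z); pixel columns grow to the right and rows downward; lengths in m; the calibration is good to about 2 mm. A picture is of the moment at which its call begins. camera_info takes no time and is no camera call.
- ctrl.sign_off(): hands the job in; it is judged then, once.
Trained networks look in the newest picture that a camera, given by its name, has taken for a name from the list of things; names that differ only in an ending like _2 or _b are one class to them, and where a whole thing is asked for, a point or a joint stands for the part that bears it (a point fixed in the world has none). Each returns a list of dicts, best first, with "score" (0 to 1); they miss things now and then, are a little off and sometimes report something else, mostly with a low value. They report only what shows in the picture. A call takes as long as a camera call.
- ctrl.spot_in(label, camera): "box" ([centre column, centre row, width, height] in pixels, round what is visible of it).
- ctrl.tip_of(label, camera): "location" ([row, column] in pixels: a listed point, or the origin of a listed thing).
The state is a dict: "time": time; "joints": joint angles; "joint_velocities": joint speeds; "effort": joint torques, N m; "tool_pos": TCP position; "orientation": TCP orientation; "force": force on the tool from outside, world axes, zero at the start; "ft_torque": the same for the moment, N m; "finger_gap": opening from 0.0 (shut) to 1.0 (fully open); "grip_force": force on a finger pad.
Only numpy, scipy, OpenCV 4.12 (cv2) and the standard library are available. Lean on these libraries where they do the work, as an engineer would, in place of code of your own. Each camera call takes 0.05 s, during which the arm holds its last target. There are 200 camera calls.

### The job

Without gripping or lifting anything, push the ball-topped gear lever of the paint-bottle mixer through its H-shaped gate into the front right slot (front is the side nearest the robot, right is the robot's right), until it is fully home. Only then press the start button on the mixer's front left all the way down and let it go, leaving the lever in gear. Leave the bottles and other things where they stand.

Things in the scene. Friction and masses are not known exactly. Their poses are not given: they have to be found in the camera images.
- mixer: desk-top paint-bottle mixer, white housing fixed to the table. Origin on the table under the middle of its gear gate, z up, +x to its back, -x to its front (robot's side), +y to its left as seen by the robot; turned by up to 0.4 rad. Housing x -110..215, y -130..130 mm, deck 110 mm above the table. At its back a rotor disc with four cups (x 66..210, cup tops 138 mm high)
- gate (a point): middle of the H-shaped gate, cut in a steel plate 110 x 110 mm (top 112 mm above the table) in the mixer's deck; axes as the mixer's. Lanes run front to back at y = +24 (left) and -24 mm (right), stem centre x -28..28 mm, joined only at x = 0 by a cross channel; channels 15 mm wide, inner corners rounded. The four lane ends are the gear slots
- knob (a point): centre of the black ball knob, 36 mm across, on the gear lever: a steel stem 10 mm thick in a black sleeve 18 mm thick, pivoting about the point 28 mm above the mixer's origin, 155 mm from pivot to knob centre. In the mixer's frame the knob centre is x = 155 sin(shift), y = 155 sin(select) cos(shift), z = 28 + 155 cos(select) cos(shift) mm
- select (a joint): sideways lean of the gear lever, rad: +0.2915 left lane, -0.2915 right lane (both end stops), 0 upright. Changes only while the stem is in the cross channel. Stays where left (friction, about 2.5 N at the knob)
- shift (a joint): front-to-back lean of the gear lever, rad: -0.337 fully in a front slot (leaning to the mixer's front), +0.337 fully in a back slot (both end stops), 0 in the cross channel (passes across freely within about +-0.03). Stays where left (friction, about 2.5 N at the knob)
- home (a point): where the knob's centre is when the lever is fully home in the front right slot (a point fixed to the mixer, in the air): x = -51, y = -42, z = 168 mm in the mixer's frame
- start (a joint): travel of the start button, m: 0 released, 0.006 fully down; counts as pressed beyond 0.004. Spring return, about 5 N fully down
- start_top (a point): middle of the top of the start button, a steel push button 26 mm across in a black collar on the grey control pod at the mixer's front left (x = -75, y = 98 mm in the mixer's frame); top 157 mm above the table; pressed straight down
- rotor_bottle: small dropper bottle, 25 mm across, 70 mm tall, standing in a cup of the mixer's rotor; origin under its base. To be left alone
- deck_pot: squat glass pot, 32 mm across, 36 mm tall, standing on the mixer's front right deck corner (110 mm above the table); origin under its base. To be left alone
- left_bottle: dropper bottle, 28 mm across, 85 mm tall, standing on the table at the mixer's left side; origin under its base. To be left alone
- right_bottle: dropper bottle, 28 mm across, 85 mm tall, standing on the table at the mixer's right side; origin under its base. To be left alone
- water_cup: white cup, 72 mm across, 85 mm tall; origin under its base. To be left alone
- figure: grey figure on a wooden painting handle, 44 mm across, 117 mm tall; origin under its base. To be left alone
- glue: white round bottle, 48 mm across, 115 mm tall; origin under its base. To be left alone
- palette: white divided palette tray 100 x 140 x 22 mm lying flat; origin under its centre. To be left alone

How it is judged:
On the way, in this order (a step that is already met when the one before it is completed fails the run):
1. the lever is fully home in the front right slot (value of joint select below -0.22 rad and value of joint shift below -0.29 rad), for 0.2 s.
2. the start button is pressed down with the lever in that slot (all of step 1 and value of joint start above 0.004 m), for 0.04 s.
At the end, for the whole second after the job is handed in: the lever rests in the front right slot (select below -0.22, shift below -0.29 rad, that is within about 7 mm of its end stop at the knob), the start button has been pressed after that and is up again (travel below 1.5 mm) (all of step 1 and value of joint start below 0.0015 m and velocity of joint shift between -0.05 and 0.05 rad/s); the robot touches nothing.
It fails at once if the lever's knob or sleeve is pinched (the fingers press on opposite sides of it at once) (((contact force between the fingers and shift_c1 above 1 N or contact force between the fingers and shift_c2 above 1 N) and (contact force between the fingers and shift_c9 above 1 N or contact force between the fingers and shift_c10 above 1 N)) or ((contact force between the fingers and shift_c3 above 1 N or contact force between the fingers and shift_c4 above 1 N) and (contact force between the fingers and shift_c11 above 1 N or contact force between the fingers and shift_c12 above 1 N)) or ((contact force between the fingers and shift_c5 above 1 N or contact force between the fingers and shift_c6 above 1 N) and (contact force between the fingers and shift_c13 above 1 N or contact force between the fingers and shift_c14 above 1 N)) or ((contact force between the fingers and shift_c7 above 1 N or contact force between the fingers and shift_c8 above 1 N) and (contact force between the fingers and shift_c15 above 1 N or contact force between the fingers and shift_c16 above 1 N))).
It fails at once if the start button is pressed while the lever is not home in the front right slot (value of joint start above 0.004 m and not (value of joint select below -0.22 rad and value of joint shift below -0.29 rad)).
It fails at once if a bottle or pot on the mixer is moved by more than 25 mm, lifted or tipped over (distance of any of rotor_bottle, deck_pot from where it was at the start of the episode above 0.025 m or angle between any of rotor_bottle, deck_pot's own z axis and vertical above 0.5 rad).
It fails at once if a bottle beside the mixer is moved by more than 25 mm, lifted or tipped over (distance of any of left_bottle, right_bottle from where it was at the start of the episode above 0.025 m or angle between any of left_bottle, right_bottle's own z axis and vertical above 0.5 rad).
It fails at once if another thing on the table is moved by more than 25 mm, lifted or tipped over (distance of any of water_cup, figure, glue, palette from where it was at the start of the episode above 0.025 m or angle between any of water_cup, figure, glue, palette's own z axis and vertical above 0.5 rad).
It also fails if it takes over 61 s, if anything falls off the work surface, if the arm or the gripper's body presses on something with over 40 N, if the wrist force passes 120 N, or if a joint passes its speed limit or range.

## Working session

There is one attempt and no reset: what is moved stays moved. The work goes in short steps, Python scripts to look and compute and a tool call to move; the robot and the scene stay as the last step left them, time stands still between calls to the robot, and variables do not carry over. Pictures are saved under pics/ and viewed, at most 10 in all, crops included, and the job is handed in when it is done.

Besides the shell and the picture viewer there is one more tool, called after ">>>" as name(argument=value, ...), one argument or row to a line, values as JSON. step_arm: Moves the arm, as the interface text tells. Its arguments: {"type":"object","properties":{"xyz":{"type":"array","items":{"type":"array","items":{"type":"number"}}},"turn":{"type":"array","items":{"type":"array","items":{"type":"number"}}},"hand":{"type":"number"}},"required":["xyz","turn"]}

```bash
mkdir -p pics; cat > h.py <<'E'
import numpy as np, cv2
from rig import ctrl
def cam(n):
    i=ctrl.camera_info(n); return i,np.array(i["pose"])
def proj(p,n):
    i,T=cam(n); q=np.linalg.inv(T)@np.append(p,1); return np.array([i["cx"]+i["fx"]*q[0]/-q[2], i["cy"]+i["fy"]*(-q[1])/-q[2]])
def ray(uv,n):
    i,T=cam(n); d=np.array([(uv[0]-i["cx"])/i["fx"],-(uv[1]-i["cy"])/i["fy"],-1]); d=T[:3,:3]@d; return T[:3,3],d/np.linalg.norm(d)
def atz(uv,n,z):
    o,d=ray(uv,n); return o+d*(z-o[2])/d[2]
def tri(a,b):
    A=np.zeros((3,3));B=np.zeros(3)
    for uv,n in((a,'side'),(b,'top')):
        o,d=ray(uv,n);P=np.eye(3)-np.outer(d,d);A+=P;B+=P@o
    return np.linalg.solve(A,B)
E
python3 - <<'E'
from h import *
for n in('side','top'):
    im=ctrl.capture(n); cv2.imwrite(f'pics/{n}0.png',im[:,:,::-1])
    i=ctrl.camera_info(n); print(n,{k:v for k,v in i.items() if k!='pose'},np.round(i['pose'],3).tolist())
    for l in('gate','knob','home','start_top','mixer','deck_pot','rotor_bottle','left_bottle','right_bottle','water_cup','figure','glue','palette'):
        r=ctrl.tip_of(l,n); print(l,[(np.round(x['location'],1).tolist(),round(x['score'],2)) for x in r[:2]])
print(ctrl.get_state())
E
```

```text
side {'fx': 450.34647808705904, 'fy': 450.34647808705904, 'cx': 273.7531859335523, 'cy': 209.78670740980942} [[-0.914, 0.275, -0.299, 0.073], [-0.406, -0.595, 0.693, 1.067], [0.012, 0.755, 0.656, 1.109], [0.0, 0.0, 0.0, 1.0]]
gate [([207.6, 273.3], 0.74)]
knob [([196.9, 262.4], 0.45), ([231.2, 273.9], 0.36)]
home [([187.0, 293.5], 0.9), ([219.3, 296.9], 0.41)]
start_top [([220.7, 294.7], 0.48), ([348.2, 272.9], 0.4)]
mixer [([229.9, 276.2], 0.63)]
deck_pot [([159.8, 305.1], 0.65), ([194.4, 301.9], 0.58)]
rotor_bottle [([204.8, 225.6], 0.56)]
left_bottle [([264.4, 244.8], 0.7)]
right_bottle []
water_cup [([169.9, 347.0], 0.73)]
figure [([336.4, 203.0], 0.72)]
glue [([349.1, 272.4], 0.64)]
palette [([160.2, 305.3], 0.66)]
top {'fx': 449.43367149624373, 'fy': 449.43367149624373, 'cx': 276.07553083713486, 'cy': 212.28217779244468} [[0.029, 0.978, -0.207, 0.3], [-1.0, 0.028, -0.009, 0.01], [-0.003, 0.207, 0.978, 1.24], [0.0, 0.0, 0.0, 1.0]]
gate [([217.8, 280.0], 0.97)]
knob [([199.9, 263.6], 0.8), ([217.8, 281.9], 0.44)]
home [([235.3, 325.4], 0.68), ([227.3, 306.7], 0.66)]
start_top [([
[... 433 characters left out ...]
: 1.4, 'joints': array([ 1.31009282,  0.46861837, -0.04859866,  1.53251781,  0.02409951,
        1.14102354, -0.08227504]), 'joint_velocities': array([-0.00059878,  0.00077618,  0.00067664, -0.00073817, -0.00051356,
        0.00083832, -0.00064548]), 'effort': array([ 5.39026714e-04, -5.07829678e+01, -8.04399094e-02, -2.36449474e+01,
       -6.12595165e-02,  3.11843748e-02,  2.15519992e-05]), 'tool_pos': array([ 0.15511301, -0.65693717,  0.2335529 ]), 'orientation': array([ 3.14157643e+00, -3.66311485e-05,  2.31837426e-01]), 'force': array([-0.1862256 ,  1.24698104, -0.13072512]), 'ft_torque': array([ 0.01680277, -0.02001766,  0.00662574]), 'grip_force': 0.0, 'finger_gap': 0.999512755423357}
```

```bash
python3 - <<'E'
import cv2
a=cv2.imread('pics/top0.png')[110:310,170:400];cv2.imwrite('pics/topc.png',cv2.resize(a,(690,600),interpolation=2))
a=cv2.imread('pics/side0.png')[110:310,150:380];cv2.imwrite('pics/sidec.png',cv2.resize(a,(690,600),interpolation=2))
E
```

```text
(no output)
```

View pics/topc.png

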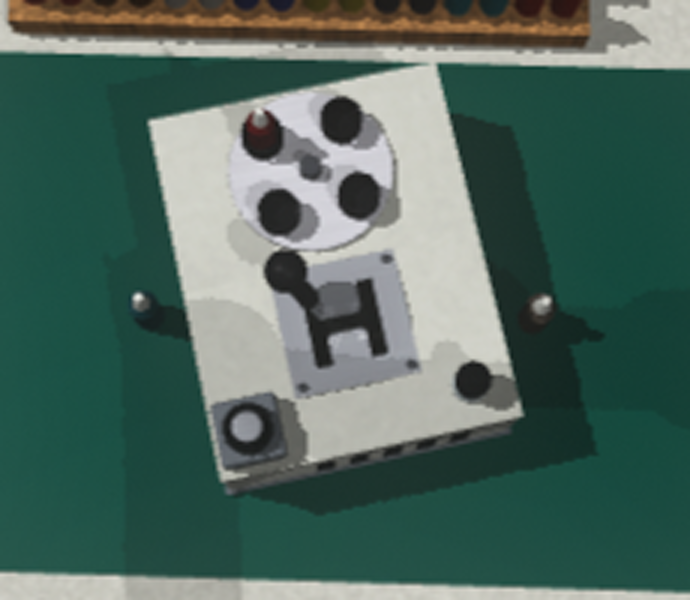

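View pics/sidec.png

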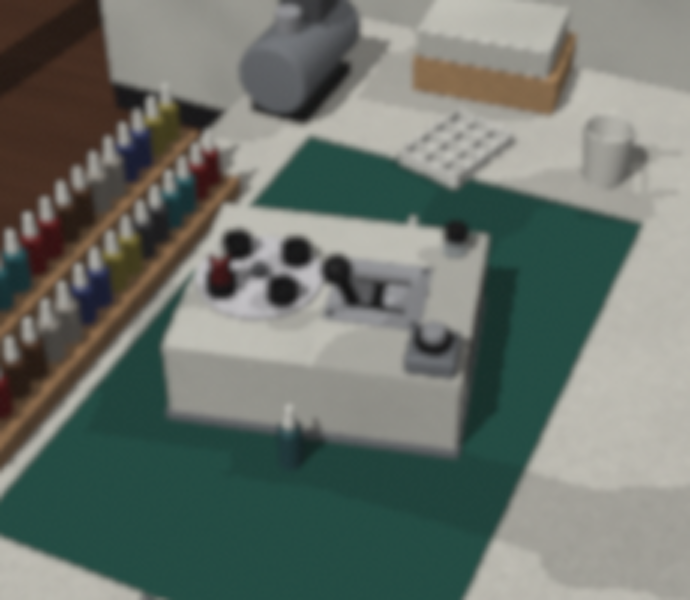

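The top crop shows the lever in the back left slot, with the knob at about (265, 200) and the gate at (285, 218). The start button is at (253, 253) and the pot at (328, 237). The side crop agrees: knob at (262, 200), button at (294, 222). Next I fit the mixer pose.

```bash
cat > fit.py <<'E'
from h import *
from scipy.optimize import least_squares
M=lambda p,q:np.array([p[0]+np.cos(p[2])*q[0]-np.sin(p[2])*q[1],p[1]+np.sin(p[2])*q[0]+np.cos(p[2])*q[1],q[2]])
s=.337;l=.2915
K=np.array([.155*np.sin(s),.155*np.sin(l)*np.cos(s),.028+.155*np.cos(l)*np.cos(s)])
obs=[('top',(.215,.13,.11),(148,120)),('top',(.215,-.13,.11),(436,65)),('top',(-.11,-.13,.11),(523,412)),('top',(-.11,.13,.11),(225,482)),
('top',(-.075,.098,.157),(248,428)),('top',(.055,-.055,.112),(390,250)),('top',(-.055,-.055,.112),(419,371)),('top',(-.055,.055,.112),(300,397)),('top',K,(286,271)),
('side',(.215,.13,.11),(165,348)),('side',(-.11,.13,.11),(462,375)),('side',(.215,-.13,.11),(222,207)),('side',(-.11,-.13,.11),(490,235)),('side',(-.075,.098,.157),(432,333)),('side',K,(337,270))]
def f(p): return np.concatenate([proj(M(p,q),n)-(np.array(uv)/3+((170,110) if n=='top' else (150,110))) for n,q,uv in obs])
r=least_squares(f,[.5,0,.2],loss='soft_l1')
p=r.x
if __name__=='__main__':
    print(p);print(np.round(f(p).reshape(-1,2),1).tolist())
    for n,q in dict(knob=K,home=(-.051,-.042,.168),start=(-.075,.098,.157)).items(): print(n,M(p,q).round(4))
    print('pot',atz((327.7,236.7),'top',.146)); print('rotor_bottle cap',atz((257,149),'top',.18))
    print('start tri',tri((294,221),(252.7,252.7)),'knob tri',tri((262.3,200),(265.3,200.3)))
E
python3 fit.py
```

```text
[ 0.52431538 -0.00316017  0.24834325]
[[0.1, 0.6], [-0.4, -1.2], [0.8, 1.2], [-0.7, 0.4], [0.3, -0.2], [1.3, -0.5], [1.5, 0.2], [-1.1, 0.9], [-1.0, -3.4], [-0.4, -0.3], [0.2, 3.5], [0.7, -0.8], [-0.6, -0.0], [1.2, -1.6], [-3.1, 0.8]]
knob [0.5637 0.0502 0.1681]
home [ 0.4852 -0.0564  0.168 ]
start [0.4275 0.0734 0.157 ]
pot [ 0.47295508 -0.10825771  0.146     ]
rotor_bottle cap [0.68280848 0.07222358 0.18      ]
start tri [0.42919738 0.07466076 0.15008374] knob tri [0.55410343 0.04734886 0.17270443]
```

```bash
cat > go.py <<'E'
import sys
from fit import *
from scipy.spatial.transform import Rotation as R
def loc(w): d=np.array(w)-[p[0],p[1],0];c,s_=np.cos(p[2]),np.sin(p[2]);return np.array([c*d[0]+s_*d[1],-s_*d[0]+c*d[1],d[2]])*1000
st=ctrl.get_state();Rt=R.from_euler('xyz',st['orientation'])
print('t',st['time'],'local mm',loc(st['tool_pos']).round(1),'rpy',st['orientation'].round(4),'F',st['force'].round(1))
if len(sys.argv)>3:
    q=np.array([float(a) for a in sys.argv[1:4]])/1000
    print('tool shift cm',(Rt.inv().apply(M(p,q)-st['tool_pos'])*100).round(2),'turn',(Rt.inv()*R.from_euler('xyz',[np.pi,0,p[2]])).as_rotvec().round(4))
E
python3 go.py 84 43 230
```

```text
t 1.4 local mm [-518.6 -543.   233.6] rpy [ 3.1416 -0.      0.2318] F [-0.2  1.2 -0.1]
tool shift cm [ 59.28 -59.58   0.36] turn [ 0.     -0.     -0.0165]
```

>>> step_arm(
  xyz=[
    [2.8, -2.8, 0],
    [2.8, -2.8, 0],
    [2.8, -2.8, 0],
    [2.8, -2.8, 0],
    [2.8, -2.8, 0],
    [2.8, -2.8, 0],
    [2.8, -2.8, 0],
    [2.8, -2.8, 0],
    [2.8, -2.8, 0],
    [2.8, -2.8, 0],
  ],
  turn=[
    [0, 0, -0.0165],
    [0, 0, 0],
    [0, 0, 0],
    [0, 0, 0],
    [0, 0, 0],
    [0, 0, 0],
    [0, 0, 0],
    [0, 0, 0],
    [0, 0, 0],
    [0, 0, 0],
  ],
  hand=0,
)

```text
time: 2.23
tool_pos: [0.3589, -0.3153, 0.234]
orientation: [3.141, -0.0, 0.248]
force: [0.6, -0.1, 0.9]
finger_gap: 0.327
grip_force: 0.0
```

>>> step_arm(
  xyz=[
    [2.8, -2.8, 0],
    [2.8, -2.8, 0],
    [2.8, -2.8, 0],
    [2.8, -2.8, 0],
    [2.8, -2.8, 0],
    [2.8, -2.8, 0],
    [2.8, -2.8, 0],
    [2.8, -2.8, 0],
    [2.0, -2.0, 0],
    [0, 0, 0],
  ],
  turn=[
    [0, 0, 0],
    [0, 0, 0],
    [0, 0, 0],
    [0, 0, 0],
    [0, 0, 0],
    [0, 0, 0],
    [0, 0, 0],
    [0, 0, 0],
    [0, 0, 0],
    [0, 0, 0],
  ],
)

```text
time: 3.07
tool_pos: [0.5373, -0.0133, 0.2342]
orientation: [-3.138, -0.004, 0.258]
force: [1.4, 0.7, 0.2]
finger_gap: 0.006
grip_force: 0.0
```

```bash
python3 go.py 84 43 200
```

```text
t 3.0667 local mm [ 10.1 -13.  234.2] rpy [-3.1381 -0.0041  0.2581] F [1.4 0.7 0.2]
tool shift cm [ 7.43 -5.52  3.47] turn [-0.0035 -0.0041  0.0098]
```

>>> step_arm(
  xyz=[
    [2.4, -1.8, 0],
    [2.4, -1.8, 0],
    [2.4, -1.8, 0],
    [0, 0, 0],
    [0, 0, 0],
    [0, 0, 0],
  ],
  turn=[
    [0, 0, 0],
    [0, 0, 0],
    [0, 0, 0],
    [0, 0, 0],
    [0, 0, 0],
    [0, 0, 0],
  ],
)

```text
time: 3.57
tool_pos: [0.5909, 0.0484, 0.2332]
orientation: [3.141, 0.001, 0.248]
force: [0.1, -0.3, -0.7]
finger_gap: 0.004
grip_force: 0.0
```

```bash
python3 go.py 84 43 166; python3 - <<'E'
from h import *
ims=[]
for n in('top','side'):
    im=ctrl.capture(n)[110:310,150:380,::-1]; ims.append(cv2.resize(im,(400,348),interpolation=2))
cv2.imwrite('pics/b.png',np.hstack(ims))
E
```

```text
t 3.5667 local mm [ 77.2  33.6 233.2] rpy [3.1408e+00 1.2000e-03 2.4760e-01] F [ 0.1 -0.3 -0.7]
tool shift cm [ 0.69 -0.95  6.72] turn [ 0.0008  0.0012 -0.0007]
```

View pics/b.png

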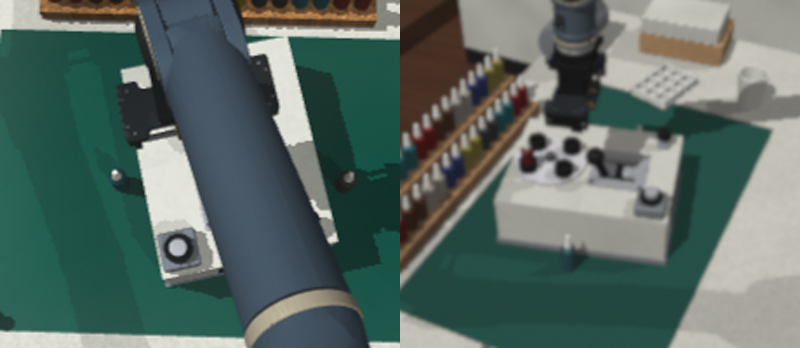

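The side view shows the shut fingers above and behind the knob, which sits at about (598, 158) in the composite. The arm hides the knob from the top camera. I'll lower the fingers behind the knob.

>>> step_arm(
  xyz=[
    [0.9, -0.9, 0],
    [0, 0, 0],
    [0, 0, 2.0],
    [0, 0, 2.0],
    [0, 0, 1.5],
    [0, 0, 1.0],
    [0, 0, 0],
    [0, 0, 0],
  ],
  turn=[
    [0, 0, 0],
    [0, 0, 0],
    [0, 0, 0],
    [0, 0, 0],
    [0, 0, 0],
    [0, 0, 0],
    [0, 0, 0],
    [0, 0, 0],
  ],
)

```text
time: 4.33
tool_pos: [0.5979, 0.0605, 0.1686]
orientation: [-3.141, 0.0, 0.248]
force: [0.1, 0.1, 0.9]
finger_gap: 0.004
grip_force: 0.0
```

```bash
python3 go.py 50 43 166; python3 - <<'E'
from h import *
im=ctrl.capture('side')[140:260,200:340,::-1]; cv2.imwrite('pics/c.png',cv2.resize(im,(700,600),interpolation=2))
E
```

```text
t 4.3333 local mm [ 87.   43.6 168.6] rpy [-3.1414e+00  3.0000e-04  2.4840e-01] F [0.1 0.1 0.9]
tool shift cm [-3.7   0.06  0.26] turn [-0.0002  0.0003  0.    ]
```

View pics/c.png

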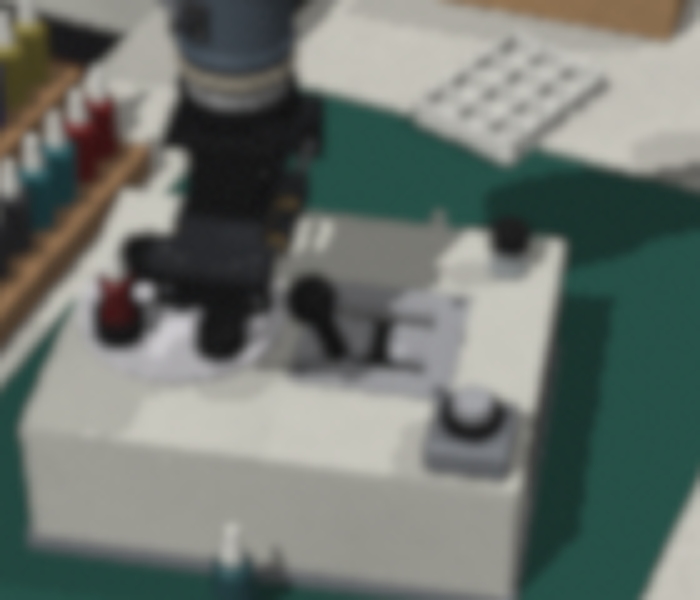

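Fingers are behind the knob (302, 300 in the crop), clear of the rotor bottle. I'll push it forward now.

>>> step_arm(
  xyz=[
    [-0.6, 0, 0.2],
    [-0.6, 0, 0],
    [-0.6, 0, 0],
    [-0.6, 0, 0],
    [-0.6, 0, 0],
    [-0.6, 0, 0],
    [-0.6, 0, 0],
    [-0.6, 0, 0],
    [-0.6, 0, 0],
    [0, 0, 0],
  ],
  turn=[
    [0, 0, 0],
    [0, 0, 0],
    [0, 0, 0],
    [0, 0, 0],
    [0, 0, 0],
    [0, 0, 0],
    [0, 0, 0],
    [0, 0, 0],
    [0, 0, 0],
    [0, 0, 0],
  ],
)

```text
time: 5.22
tool_pos: [0.5437, 0.0468, 0.1662]
orientation: [3.141, 0.002, 0.248]
force: [0.3, 0.8, 0.6]
finger_gap: 0.009
grip_force: 1.0
```

```bash
python3 go.py 27.5 43 166; python3 - <<'E'
from fit import *
im=ctrl.capture('side')[:,:,::-1].copy()
im=cv2.resize(im[140:260,200:340],(700,600),interpolation=2)
for sh in(-.05,0,.05):
    K=M(p,(.155*np.sin(sh),.155*np.sin(l)*np.cos(sh),.028+.155*np.cos(l)*np.cos(sh)))
    u=(proj(K,'side')-[200,140])*5; print(sh,u)
u0=(proj(M(p,(0,.155*np.sin(l),.028+.155*np.cos(l))),'side')-[200,140])*5
cv2.circle(im,tuple(int(a) for a in u0),3,(0,0,255),-1)
cv2.imwrite('pics/d.png',im)
E
```

```text
t 5.2167 local mm [ 31.   43.7 166.2] rpy [3.1415e+00 2.3000e-03 2.4830e-01] F [0.3 0.8 0.6]
tool shift cm [-0.35  0.07  0.03] turn [ 0.0001  0.0023 -0.    ]
-0.05 [385.154268   307.39559094]
0 [373.32114194 305.81983377]
0.05 [361.52391972 304.57794472]
```

View pics/d.png

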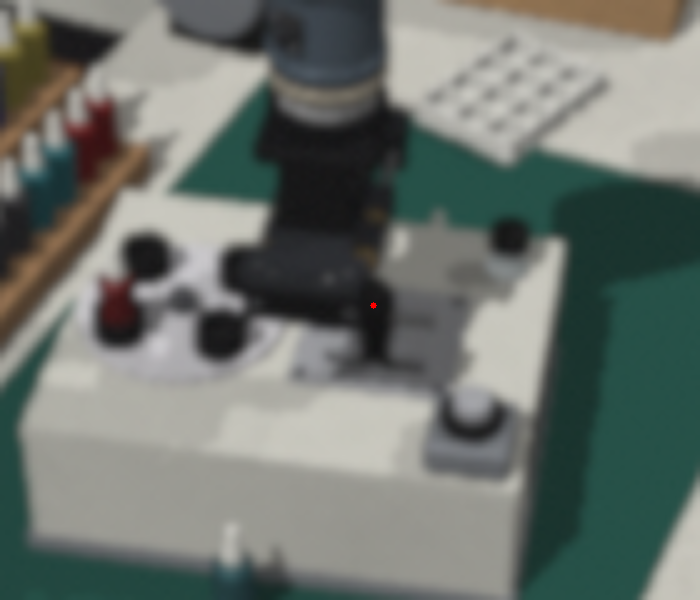

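The knob's right edge is at about (392, 305), so its centre is about (370, 305) against a target of 373. That leaves roughly 3 mm short of the cross channel, so I'll push that far, back off and go round to its left side.

>>> step_arm(
  xyz=[
    [-0.3, 0, 0],
    [0, 0, 0],
    [0, 0, 0],
    [1.0, 0, 0],
    [0.5, -2.0, 0],
    [0, -3.0, 0],
    [0, 0, 0],
    [0, 0, 0],
  ],
  turn=[
    [0, 0, 0],
    [0, 0, 0],
    [0, 0, 0],
    [0, 0, 0],
    [0, 0, 0],
    [0, 0, 0],
    [0, 0, 0],
    [0, 0, 0],
  ],
)

```text
time: 5.93
tool_pos: [0.5442, 0.1002, 0.166]
orientation: [-3.141, 0.002, 0.252]
force: [0.6, -0.2, 0.2]
finger_gap: 0.008
grip_force: 0.0
```

```bash
python3 go.py 0 93 166
```

```text
t 5.9333 local mm [ 44.6  95.3 166. ] rpy [-3.1413e+00  2.1000e-03  2.5220e-01] F [ 0.6 -0.2  0.2]
tool shift cm [-4.47  0.22  0.01] turn [-0.0003  0.0021  0.0038]
```

>>> step_arm(
  xyz=[
    [-2.0, 0, 0],
    [-2.5, 0, 0],
    [0, 0, 0],
    [0, 0, 0],
    [0, 0.8, 0],
    [0, 0.8, 0],
    [0, 0.8, 0],
    [0, 0.8, 0],
    [0, 0, 0],
    [0, 0, 0],
  ],
  turn=[
    [0, 0, 0],
    [0, 0, 0],
    [0, 0, 0],
    [0, 0, 0],
    [0, 0, 0],
    [0, 0, 0],
    [0, 0, 0],
    [0, 0, 0],
    [0, 0, 0],
    [0, 0, 0],
  ],
)

```text
time: 6.77
tool_pos: [0.51, 0.0556, 0.1667]
orientation: [3.141, -0.001, 0.247]
force: [-0.1, 0.3, 0.4]
finger_gap: 0.004
grip_force: 0.1
```

```bash
python3 go.py 0 -10 166
```

```text
t 6.7667 local mm [  0.5  60.5 166.7] rpy [ 3.1413e+00 -8.0000e-04  2.4710e-01] F [-0.1  0.3  0.4]
tool shift cm [-0.04  7.05  0.07] turn [ 0.0003 -0.0008 -0.0013]
```

>>> step_arm(
  xyz=[
    [0, 0.8, 0],
    [0, 0.8, 0],
    [0, 0.8, 0],
    [0, 0.8, 0],
  ],
  turn=[
    [0, 0, 0],
    [0, 0, 0],
    [0, 0, 0],
    [0, 0, 0],
  ],
)

```text
time: 7.1
tool_pos: [0.5174, 0.025, 0.1668]
orientation: [-3.142, -0.001, 0.249]
force: [0.5, 2.4, 4.3]
finger_gap: 0.003
grip_force: 2.0
```

```bash
python3 go.py 0 -10 166;  python3 - <<'E'
from h import *
im=ctrl.capture('side')[140:260,200:340,::-1]; cv2.imwrite('pics/e.png',cv2.resize(im,(700,600),interpolation=2))
E
```

```text
t 7.1 local mm [  0.2  29.  166.8] rpy [-3.1415e+00 -7.0000e-04  2.4880e-01] F [0.5 2.4 4.3]
tool shift cm [-0.02  3.9   0.08] turn [-0.0001 -0.0007  0.0004]
```

View pics/e.png

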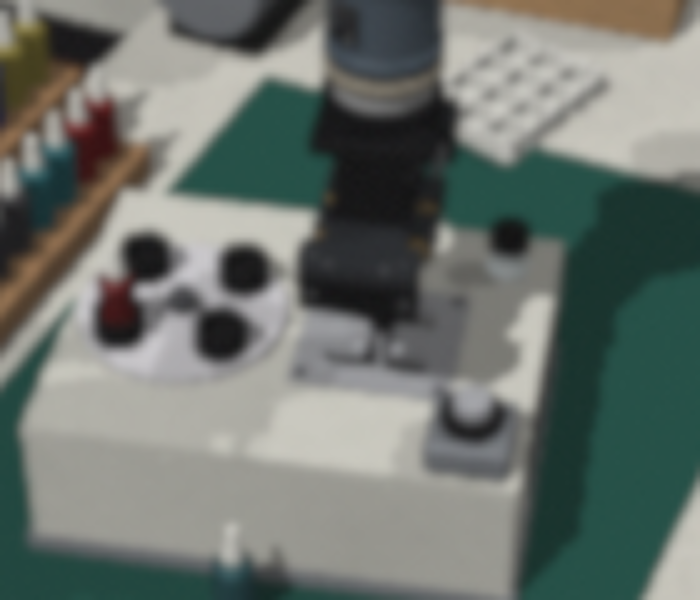

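The lever has crossed behind the fingers: the left lane is empty and the force is about 2.4 N, as friction predicts. I'll push on to the right stop.

>>> step_arm(
  xyz=[
    [0, 0.8, 0],
    [0, 0.8, 0],
    [0, 0.8, 0],
    [0, 0.8, 0],
    [0, 0.5, 0],
    [0, 0.2, 0],
    [0, 0, 0],
  ],
  turn=[
    [0, 0, 0],
    [0, 0, 0],
    [0, 0, 0],
    [0, 0, 0],
    [0, 0, 0],
    [0, 0, 0],
    [0, 0, 0],
  ],
)

```text
time: 7.73
tool_pos: [0.5262, -0.0138, 0.166]
orientation: [3.141, 0.001, 0.247]
force: [-0.4, -0.2, 0.1]
finger_gap: 0.009
grip_force: 0.0
```

```bash
python3 go.py 0 -12 166
```

```text
t 7.7333 local mm [ -0.8 -10.7 166. ] rpy [3.1409e+00 1.5000e-03 2.4690e-01] F [-0.4 -0.2  0.1]
tool shift cm [ 0.08  0.13 -0.  ] turn [ 0.0007  0.0015 -0.0014]
```

>>> step_arm(
  xyz=[
    [0, 0.2, 0],
    [0, 0.1, 0],
    [0, 0, 0],
  ],
  turn=[
    [0, 0, 0],
    [0, 0, 0],
    [0, 0, 0],
  ],
)

```text
time: 7.98
tool_pos: [0.5269, -0.0152, 0.1664]
orientation: [-3.142, 0.001, 0.249]
force: [-0.3, 1.9, -0.0]
finger_gap: 0.006
grip_force: 0.6
```

>>> step_arm(
  xyz=[
    [0, 0.2, 0],
    [0, 0, 0],
    [0, 0, 0],
  ],
  turn=[
    [0, 0, 0],
    [0, 0, 0],
    [0, 0, 0],
  ],
)

```text
time: 8.23
tool_pos: [0.5277, -0.0172, 0.1665]
orientation: [3.141, 0.0, 0.248]
force: [-0.6, 2.2, -0.9]
finger_gap: 0.007
grip_force: 0.8
```

```bash
python3 go.py 50 20 166
```

```text
t 8.2333 local mm [ -0.2 -14.4 166.5] rpy [3.1415e+00 2.0000e-04 2.4840e-01] F [-0.6  2.2 -0.9]
tool shift cm [ 5.02 -3.44  0.05] turn [0.0001 0.0002 0.0001]
```

>>> step_arm(
  xyz=[
    [0, 0.2, 0],
    [0, 0.1, 0],
    [0, 0, 0],
  ],
  turn=[
    [0, 0, 0],
    [0, 0, 0],
    [0, 0, 0],
  ],
)

```text
time: 8.48
tool_pos: [0.5281, -0.0184, 0.1665]
orientation: [-3.139, 0.0, 0.249]
force: [-2.1, 6.1, 0.3]
finger_gap: 0.007
grip_force: 2.7
```

The stop is reached at 6 N. I'll go round behind the knob.

>>> step_arm(
  xyz=[
    [0, -1.5, 0],
    [2.5, -0.5, 0],
    [2.5, 0, 0],
    [0, 0, 0],
    [0, 2.5, 0],
    [0, 2.5, 0],
    [0, 0, 0],
    [0, 0, 0],
  ],
  turn=[
    [0, 0, 0],
    [0, 0, 0],
    [0, 0, 0],
    [0, 0, 0],
    [0, 0, 0],
    [0, 0, 0],
    [0, 0, 0],
    [0, 0, 0],
  ],
)

```text
time: 9.15
tool_pos: [0.5846, -0.0399, 0.1664]
orientation: [3.14, 0.0, 0.244]
force: [0.2, -0.0, -0.1]
finger_gap: 0.005
grip_force: 0.0
```

```bash
python3 go.py 27 -46 166;  python3 - <<'E'
from h import *
im=ctrl.capture('side')[140:260,200:340,::-1]; cv2.imwrite('pics/f.png',cv2.resize(im,(700,600),interpolation=2))
E
```

```text
t 9.15 local mm [ 49.4 -50.4 166.4] rpy [3.1401e+00 2.0000e-04 2.4390e-01] F [ 0.2 -0.  -0.1]
tool shift cm [-2.24 -0.43  0.04] turn [ 0.0015  0.0002 -0.0044]
```

View pics/f.png

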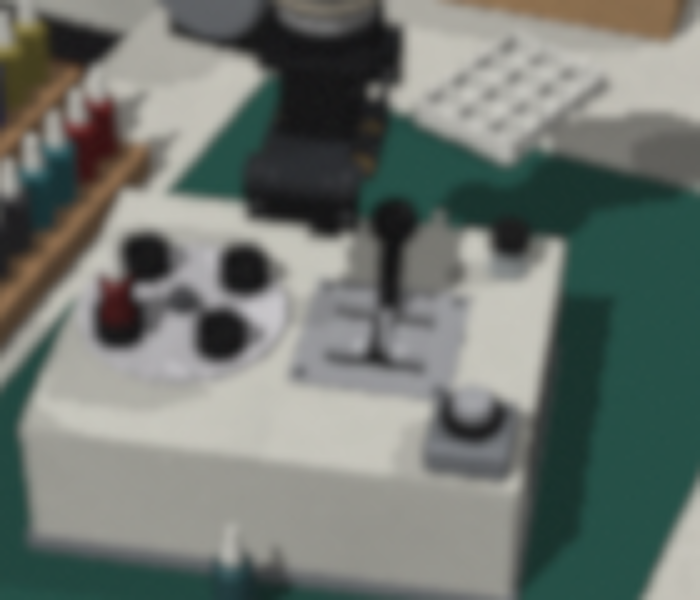

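The lever now stands in the right lane with its knob at (394, 218), and the fingers are behind it. I'll push it forward to the stop.

>>> step_arm(
  xyz=[
    [-0.8, -0.3, 0],
    [-0.8, 0, 0],
    [-0.8, 0, 0],
    [-0.8, 0, 0],
    [-0.8, 0, 0],
    [-0.8, 0, 0],
    [-0.8, 0, 0],
    [-0.8, 0, 0],
    [-0.4, 0, 0],
    [0, 0, 0],
  ],
  turn=[
    [0, 0, 0],
    [0, 0, 0],
    [0, 0, 0],
    [0, 0, 0],
    [0, 0, 0],
    [0, 0, 0],
    [0, 0, 0],
    [0, 0, 0],
    [0, 0, 0],
    [0, 0, 0],
  ],
)

```text
time: 10.03
tool_pos: [0.5163, -0.0515, 0.1663]
orientation: [3.141, 0.002, 0.248]
force: [1.2, 1.6, -0.8]
finger_gap: 0.003
grip_force: 0.7
```

>>> step_arm(
  xyz=[
    [-0.3, 0, 0],
    [-0.2, 0, 0],
    [0, 0, 0],
  ],
  turn=[
    [0, 0, 0],
    [0, 0, 0],
    [0, 0, 0],
  ],
)

```text
time: 10.28
tool_pos: [0.5134, -0.0524, 0.1666]
orientation: [3.141, -0.001, 0.248]
force: [4.2, 1.3, -2.8]
finger_gap: 0.004
grip_force: 1.9
```

```bash
python3 go.py -25 -45 166
```

```text
t 10.2833 local mm [-22.7 -45.  166.6] rpy [ 3.1409e+00 -1.5000e-03  2.4790e-01] F [ 4.2  1.3 -2.8]
tool shift cm [-0.23 -0.    0.06] turn [ 0.0007 -0.0015 -0.0004]
```

>>> step_arm(
  xyz=[
    [-0.2, 0, 0],
    [-0.1, 0, 0],
    [0, 0, 0],
    [0, 0, 0],
  ],
  turn=[
    [0, 0, 0],
    [0, 0, 0],
    [0, 0, 0],
    [0, 0, 0],
  ],
)

```text
time: 10.62
tool_pos: [0.5119, -0.0525, 0.1668]
orientation: [3.141, -0.004, 0.248]
force: [6.5, 1.8, -5.6]
finger_gap: 0.005
grip_force: 3.5
```

The lever is at its stop: commanded 3 mm, moved 1.5 mm, 6.5 N. I'll back off, lift and look.

>>> step_arm(
  xyz=[
    [1.5, 0, 0],
    [0.5, 0, -1.0],
    [0, 0, -3.0],
    [0, 0, -3.0],
    [0, -3, 0],
    [0, -4, 0],
    [0, -4, 0],
    [0, -3, 0],
    [0, 0, 0],
    [0, 0, 0],
  ],
  turn=[
    [0, 0, 0],
    [0, 0, 0],
    [0, 0, 0],
    [0, 0, 0],
    [0, 0, 0],
    [0, 0, 0],
    [0, 0, 0],
    [0, 0, 0],
    [0, 0, 0],
    [0, 0, 0],
  ],
)

```text
time: 11.45
tool_pos: [0.4939, 0.0892, 0.2373]
orientation: [3.14, 0.001, 0.253]
force: [-0.3, -0.3, 0.2]
finger_gap: 0.003
grip_force: 0.0
```

>>> step_arm(
  xyz=[
    [-2, 0, 0],
    [-2, 0, 0],
    [-2, 0, 0],
    [-0.7, 0, 0],
    [0, 0, 0],
    [0, 0, 0],
  ],
  turn=[
    [0, 0, 0],
    [0, 0, 0],
    [0, 0, 0],
    [0, 0, 0],
    [0, 0, 0],
    [0, 0, 0],
  ],
)

```text
time: 11.95
tool_pos: [0.4308, 0.0706, 0.2371]
orientation: [3.141, -0.001, 0.246]
force: [0.5, 0.1, -0.2]
finger_gap: 0.01
grip_force: 0.0
```

```bash
python3 go.py -75 98 180;  python3 - <<'E'
from fit import *
im=ctrl.capture('side')[140:260,200:340,::-1]; im=cv2.resize(im,(700,600),interpolation=2)
for q in((-.051,-.042,.168),(-.075,.098,.157)):
    u=(proj(M(p,q),'side')-[200,140])*5; cv2.circle(im,tuple(int(a) for a in u),3,(0,0,255),-1); print(u)
cv2.imwrite('pics/g.png',im)
E
```

```text
t 11.95 local mm [-72.5  94.4 237.1] rpy [ 3.1409e+00 -1.3000e-03  2.4640e-01] F [ 0.5  0.1 -0.2]
tool shift cm [-0.26 -0.36  5.71] turn [ 0.0007 -0.0013 -0.002 ]
[469.10331279 243.47488564]
[476.02810793 396.9668374 ]
```

View pics/g.png

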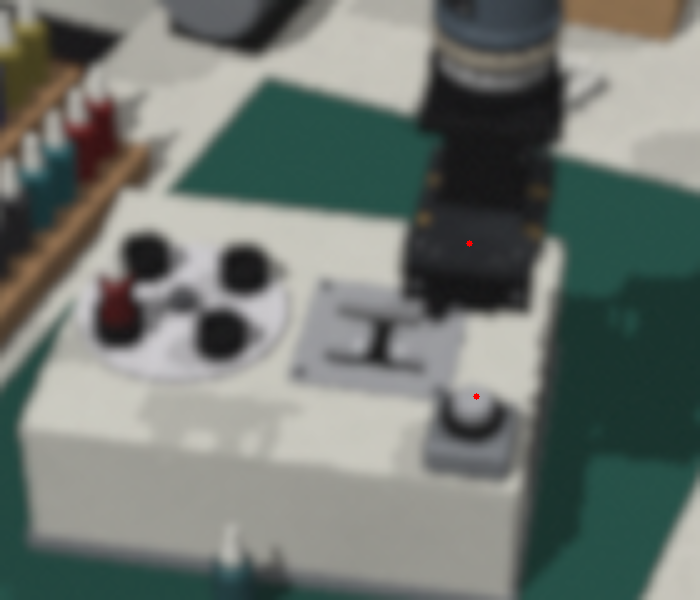

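The hand hides the knob from here. Before pressing the button I'll rise and confirm the lever is home.

>>> step_arm(
  xyz=[
    [-0.2, -0.3, -3],
    [0, 0, -3.5],
    [0, 0, -3.5],
    [0, 0, -3],
    [0, 0, 0],
    [0, 0, 0],
  ],
  turn=[
    [0, 0, 0],
    [0, 0, 0],
    [0, 0, 0],
    [0, 0, 0],
    [0, 0, 0],
    [0, 0, 0],
  ],
)

```text
time: 12.5
tool_pos: [0.4291, 0.0742, 0.3683]
orientation: [3.141, -0.004, 0.248]
force: [-0.5, 0.2, -0.8]
finger_gap: 0.003
grip_force: 0.0
```

```bash
python3 go.py -75 98 180;  python3 - <<'E'
from fit import *
im=ctrl.capture('side')[140:260,200:340,::-1]; im=cv2.resize(im,(700,600),interpolation=2)
print([((np.array(x['location'][::-1])-[200,140])*5,x['score']) for x in ctrl.tip_of('knob','side')])
for q in((-.051,-.042,.168),(-.075,.098,.157)):
    u=(proj(M(p,q),'side')-[200,140])*5; cv2.circle(im,tuple(int(a) for a in u),3,(0,0,255),-1)
cv2.imwrite('pics/i.png',im)
E
```

```text
t 12.5 local mm [-73.3  98.4 368.3] rpy [ 3.1412 -0.0042  0.2481] F [-0.5  0.2 -0.8]
tool shift cm [-0.25  0.03 18.83] turn [ 0.0003 -0.0042 -0.0003]
[(array([450.5, 234.5]), 0.72)]
```

View pics/i.png

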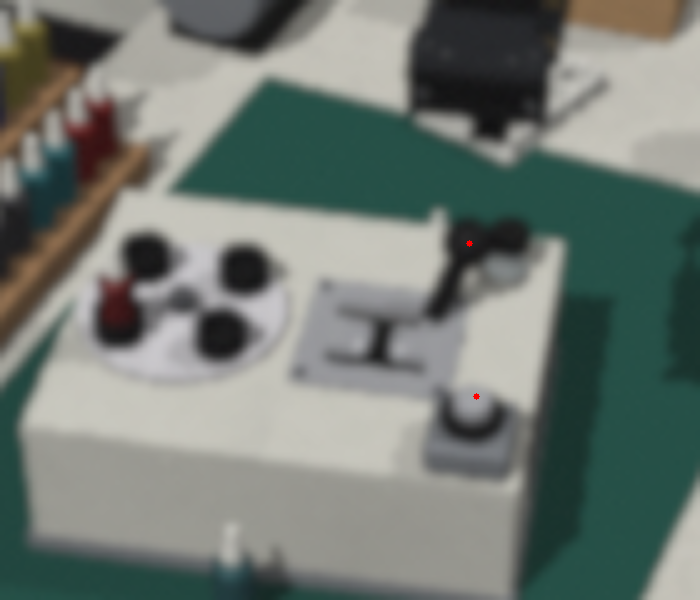

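The knob is at (468, 238) and predicted home is (469, 243), so the lever is home. Next I go down onto the button.

>>> step_arm(
  xyz=[
    [-0.1, 0, 3.5],
    [0, 0, 4],
    [0, 0, 4],
    [0, 0, 3.5],
    [0, 0, 2],
    [0, 0, 1.5],
    [0, 0, 0],
    [0, 0, 0],
  ],
  turn=[
    [0, 0, 0],
    [0, 0, 0],
    [0, 0, 0],
    [0, 0, 0],
    [0, 0, 0],
    [0, 0, 0],
    [0, 0, 0],
    [0, 0, 0],
  ],
)

```text
time: 13.27
tool_pos: [0.4253, 0.0736, 0.1802]
orientation: [-3.141, 0.004, 0.249]
force: [0.7, 0.6, -1.0]
finger_gap: 0.006
grip_force: 0.0
```

>>> step_arm(
  xyz=[
    [0, 0, 0.4],
    [0, 0, 0.3],
    [0, 0, 0.3],
    [0, 0, 0.2],
    [0, 0, 0.2],
    [0, 0, 0],
  ],
  turn=[
    [0, 0, 0],
    [0, 0, 0],
    [0, 0, 0],
    [0, 0, 0],
    [0, 0, 0],
    [0, 0, 0],
  ],
)

```text
time: 13.77
tool_pos: [0.4265, 0.0736, 0.1676]
orientation: [3.141, -0.0, 0.248]
force: [0.0, -0.8, 1.2]
finger_gap: 0.006
grip_force: 0.9
```

>>> step_arm(
  xyz=[
    [0, 0, 0.2],
    [0, 0, 0.2],
    [0, 0, 0.2],
    [0, 0, 0.2],
    [0, 0, 0],
    [0, 0, 0],
  ],
  turn=[
    [0, 0, 0],
    [0, 0, 0],
    [0, 0, 0],
    [0, 0, 0],
    [0, 0, 0],
    [0, 0, 0],
  ],
)

```text
time: 14.27
tool_pos: [0.4267, 0.0737, 0.162]
orientation: [3.14, 0.0, 0.248]
force: [-8.6, -2.8, 25.4]
finger_gap: 0.008
grip_force: 12.8
```

The button is bottomed out, with z at exactly 6 mm travel and 25 N. Now release.

>>> step_arm(
  xyz=[
    [0, 0, -1],
    [0, 0, -2],
    [0, 0, -3],
    [0, 0, -3],
    [0, 0, -4],
    [0, 0, -4],
    [0, 0, 0],
    [0, 0, 0],
    [0, 0, 0],
  ],
  turn=[
    [0, 0, 0],
    [0, 0, 0],
    [0, 0, 0],
    [0, 0, 0],
    [0, 0, 0],
    [0, 0, 0],
    [0, 0, 0],
    [0, 0, 0],
    [0, 0, 0],
  ],
)

```text
time: 15.02
tool_pos: [0.4258, 0.0734, 0.3287]
orientation: [3.141, 0.001, 0.248]
force: [-0.4, 0.6, -1.2]
finger_gap: 0.008
grip_force: 0.0
```

```bash
python3 go.py;  python3 - <<'E'
from h import *
im=ctrl.capture('side')[140:260,200:340,::-1]; cv2.imwrite('pics/j.png',cv2.resize(im,(700,600),interpolation=2))
E
```

```text
t 15.0167 local mm [-76.7  98.5 328.7] rpy [3.1414e+00 1.2000e-03 2.4820e-01] F [-0.4  0.6 -1.2]
```

View pics/j.png

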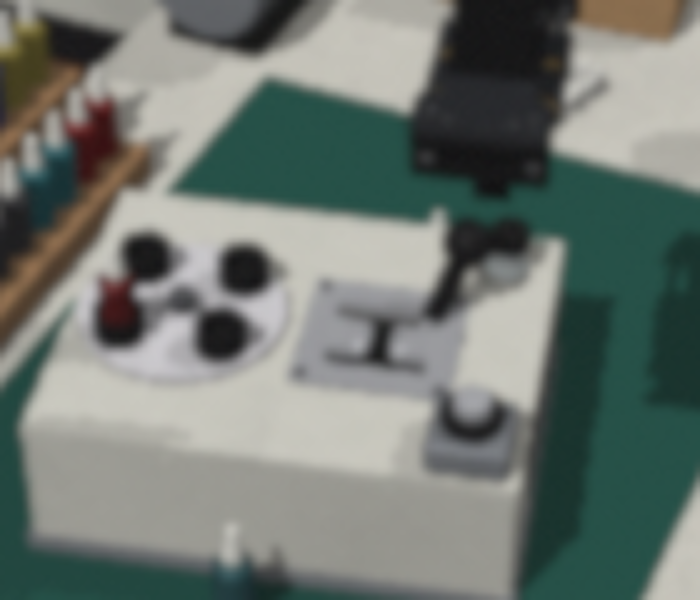

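The lever is still home with its knob at (468, 238), the button is up at (474, 404), the bottles and pot in view haven't moved, and the arm is clear.

```bash
python3 -c "
from rig import ctrl
print(ctrl.sign_off())"
```

```text
the job is handed in; nothing more can be done
None
```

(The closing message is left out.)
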